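# Clamp an imaging chamber on the microscope stage with its thumb wedge

## Task

The specimen clamp on the black microscope stage is shut and empty: open it and set the blue imaging chamber flat in it over the light window. Then slide the brass thumb wedge along its ramp until it jams the clamp bar fast against the chamber and stays tight when you let go, but do not force it: the chamber has a glass floor. Leave the amber chamber, the dish and the oil bottle where they stand.

Things in the scene. Friction and masses are not known exactly. Their poses are not given: they have to be found in the camera images.
- stage: Fixed specimen stage: black plate on four feet, top 30 mm above the bench, from x = -92 to 40 and y = -125 to 75 mm in its own frame (+z up). Origin at bench height under the light window's centre. A 14 mm high aluminium ramp fence, 12 degrees off the stage's y, runs behind the wedge on the -x side. Two stop pins, 6 mm across, 6 mm high, stand at x = 7, y = -45 and +45 mm
- light_window (a point): Centre of the bright round window (25 mm across) in the stage's top, 30 mm above the bench; axes as the stage's. The chamber belongs over it, its long side along the stage's y, between jaw and bar (x) and between the two pins (y: 76 mm of chamber in 84 mm). Once clamped, its centre is within 1 mm of here in x
- jaw_face (a point): Middle of the fixed jaw's clamping face, at stage x = 13, y = 0 mm, looking to -x: an aluminium strip 100 mm long along y, 12 mm wide, 5.5 mm high over the plate
- bar (a joint): Aluminium clamp bar, 22 mm (x) by 117 mm (y), 6.5 mm high over the plate; slides along the stage's +x, towards the jaw. 0 = fully open, range 0 to 0.024 m. Gap to the jaw = 36 mm less this value, so it meets the 26 mm wide chamber at about 0.010. No spring: it stays where pushed (1.2 N of friction). The wedge behind it stops it going back below 0.208 x wedge - 0.001
- bar_tab (a point): Middle of the red finger tab standing on the bar near its +y end (at stage y = 51 mm): 8 mm (x) by 20 mm (y), from 6 to 34 mm over the plate; this point is 20 mm over the plate, 50 mm over the bench. Push it towards the stage's -x to open the bar
- wedge (a joint): Brass thumb wedge, captive on its ramp between fence and bar: 90 mm long, 12.8 mm high, 8 mm thick in front, 27 mm at the thumb end. Slides along (0.208, 0.978, 0) of the stage; 0 = drawn back, range 0 to 0.072 m; 1.2 N of friction. Pushed in, it drives the bar to the jaw: with the chamber in it bites at 0.053; a push of 8 to 15 N jams it tight 1 or 2 mm on; over 40 N may crush the chamber
- wedge_thumb (a point): Middle of the wedge's upright thumb plate, at its -y end: brass, 28 mm (stage x) by 8 mm (stage y), from 0 to 34 mm over the plate; this point is 18 mm over the plate, 48 mm over the bench, at stage (-60, -114) mm with the wedge fully back. Push its outer (-y) face to drive the wedge in; hook its inner (+y) face, above the wedge's 12.8 mm, to draw it back
- blue_chamber_center (a point): Blue imaging chamber, flat on the warming plate, 0.11 kg: aluminium base 76 (its x) by 26 (its y) by 6 mm, on it a blue body, 56 by 22 mm, up to 34 mm. This point is 17 mm above its underside. A 6 mm steel port stands 7 mm up on each end. Either way round is right. Grip it across 22 mm, fingertips 8 mm or more above its underside, to clear bar and jaw when set down
- amber_chamber_center (a point): A second chamber of the same shape with an amber (orange) body, beside the blue one on the warming plate, either one left; it stays there. Point half-way up, 17 mm above its underside
- warmer: Fixed white warming plate with a dark steel top 32 mm above the bench, 150 mm (x) by 200 mm (y); origin at bench height under its centre. It stands left or right of the stage
- dish: Small round culture dish, 37 mm across, 10 mm high, on the warming plate between the chambers, towards the far edge; origin under its centre
- oil_bottle: Immersion oil bottle, 26 mm across, 62 mm high, on the bench off the +y end of the stage; origin under its centre

How it is judged:
At the end, for the whole second after the job is handed in: Blue chamber flat between jaw and bar and between the pins, within 4 mm (x) and 7 mm (y) of the light window's centre and 0.06 rad of the stage's y; wedge more than 45 mm in; with the robot away the bar still presses the chamber with over 4 N (x of blue_chamber_center in the frame of stage between -0.004 and 0.004 m and y of blue_chamber_center in the frame of stage between -0.007 and 0.007 m and z of blue_chamber_center in the frame of stage between 0.043 and 0.05 m and angle between blue_chamber_center's own z axis and vertical below 0.06 rad and angle between the x axis of blue_chamber_center and the y axis of stage, either way round below 0.06 rad and value of joint wedge above 0.045 m and contact force between bar and blue_chamber above 4 N and linear speed of blue_chamber below 0.01 m/s); the robot touches nothing.
It fails at once if the amber chamber was moved by more than 20 mm or tipped (distance of amber_chamber_center from where it was at the start of the episode above 0.02 m or angle between amber_chamber_center's own z axis and vertical above 0.5 rad).
It fails at once if the dish was moved by more than 20 mm (distance of dish from where it was at the start of the episode above 0.02 m).
It fails at once if the oil bottle was moved by more than 20 mm or knocked over (distance of oil_bottle from where it was at the start of the episode above 0.02 m or angle between oil_bottle's own z axis and vertical above 0.5 rad).
It fails at once if the bar squeezed the blue chamber with more than 60 N (contact force between bar and blue_chamber above 60 N).
It also fails if it takes over 61 s, if anything falls off the work surface, if the arm or the gripper's body presses on something with over 40 N, if the wrist force passes 120 N, or if a joint passes its speed limit or range.

## Robot

A 6-joint arm with a two-finger parallel gripper is mounted at the origin on the work surface. World frame = base frame: x ahead of the robot, y to its left, z up, the work surface at z = 0. Lengths are in m, angles in rad, forces in N, time in s.
With the tool pointing down it reaches from about 0.375 to 0.9 m from the base axis. Payload 3.1 kg.
Tool frame: the origin (TCP) lies midway between the tips of the shut fingers; the grasp point (between the pads) lies 19 mm behind it (manip.grasp_offset is the distance from the TCP to the grasp point, in m); z points along the fingers, y is the line along which they close (so a half turn about z gives the same grasp; the last joint's range is limited). The gripper opens to 85 mm and grips with 20 to 120 N. Pads are 22 mm wide; open, the fingers measure 114 mm over their backs; the gripper's body (76 mm by 85 mm) begins 54 mm behind the grasp point. The pads swing forward as they close: fully open they stand 13 mm farther back than shut.
Start: joints at [1.131, 0.527, 1.433, -0, 1.181, -0.178], TCP at [0.162, 0.604, 0.231] pointing down, gripper open.
Joint ranges: [-3.08, 3.08], [-0.75, 2.2], [0.22, 2.44], [-1.43, 4.57], [0, 2.65], [-2.85, 2.85]. Speed limits (rad/s): [2.79, 2.79, 3.14, 3.14, 3.14, 3.14].

## Interface

Orientations are given as a unit quaternion [x, y, z, w].
In Python, from station import sensors, cams, order, manip gives the robot as it stands.
- The arm moves only by the tool move_arm, never from a script. Its argument "targets" is a list of rows, each an object of numbers: "dx", "dy", "dz": the shift along the world's x, y, z normalised to -1 to 1, where 1 is 25 mm; "rx", "ry", "rz": the turn, a rotation vector about the world's x, y, z normalised to -1 to 1, where 1 is 30 degrees. A call has exactly 10 rows; each row shifts and turns the commanded pose from where the row before left it; what a row does not reach is not made up. A row lasts 1/8 s, in which the tool goes at most 62.5 mm and 10.7 degrees, less where a joint would pass 70% of its speed; a pose out of reach is approached as far as the arm can. A call with a number of a shift or a turn outside -1 to 1 is refused whole. A call with a gripper value outside its range is refused whole. "claw" is the opening in per cent of the stroke, from 0 (shut) to 100 (fully open), set as the call begins (left out, the last holds). The fingers move at their own pace and stop on an object; "newtons" is the grip in N (left out, the last holds). Time passes only in rows, so rows that do not move let the fingers close, or fill a call up. It gives the time, the measured TCP pose, the force, the opening and the grip force at its end, in the units of the state.
- sensors.sense(): the state, without advancing time (a new reading comes with each control period).
- cams.snapshot(name): name is "side" or "top" or "wrist"; returns the picture (400x640x3 uint8, red, green, blue); there is no depth.
- cams.camera_model(name): a dict with "fx", "fy", "cx", "cy" (pixels), "distortion" ([k1, k2, p1, p2, k3] as OpenCV has them; the pictures are not rectified), "extrinsics" (4x4, takes a point from world to camera coordinates). Camera axes: x right, y down, z forward; pixel columns grow to the right and rows downward; lengths in m; the calibration is good to about 2 mm. A picture is of the moment at which its call begins: read the wrist's pose just before it. camera_model takes no time and is no camera call; for the wrist camera it gives the pose at the moment of the call.
- order.sign_off(): hands the job in; it is judged then, once.
The state is a dict: "t": time; "q": joint angles; "qd": joint speeds; "tau": joint torques, N m; "tcp_pos": TCP position; "tool_rot": TCP orientation; "force": force on the tool from outside, world axes, zero at the start; "ft_torque": the same for the moment, N m; "finger_gap": opening from 0.0 (shut) to 1.0 (fully open); "gripper_force": force on a finger pad.
Only numpy, scipy, OpenCV 4.12 (cv2) and the standard library are available. Lean on these libraries where they do the work, as an engineer would, in place of code of your own. Each camera call takes 0.05 s, during which the arm holds its last target. There are 200 camera calls.

## Working session

There is one attempt and no reset: what is moved stays moved. The work goes in short steps, Python scripts to look and compute and a tool call to move; the robot and the scene stay as the last step left them, time stands still between calls to the robot, and variables do not carry over. Pictures are saved under pics/ and viewed, at most 10 in all, crops included, and the job is handed in when it is done.

Besides the shell and the picture viewer there is one more tool, called after "Emit:" as name(argument=value, ...) on one line, values as JSON. move_arm: Moves the arm, as the interface text tells. Scaled input: -1 to 1 covers 25 mm each way for a shift and 30 degrees each way for a turn. Its arguments: {"type":"object","properties":{"targets":{"type":"array"},"claw":{"type":"number"},"newtons":{"type":"number"}},"required":["targets"]}

```bash
ls; mkdir -p pics
python3 - <<'E'
from station import sensors,cams
import cv2,numpy as np
s=sensors.sense();print(s)
for n in("top","side"):
    im=cams.snapshot(n);cv2.imwrite(f"pics/{n}0.png",im[:,:,::-1]);m=cams.camera_model(n);print(n,m)
E
```

```text
pics
{'t': 0.0, 'q': array([ 1.13051280e+00,  5.28477998e-01,  1.43390280e+00, -1.35842841e-05,
        1.18142676e+00, -1.78510317e-01]), 'qd': array([ 0.0005242 ,  0.00051054,  0.00117559, -0.0014604 , -0.00019907,
       -0.001349  ]), 'tau': array([-1.27671065e-03, -4.42352986e+01, -1.78019285e+01, -5.32753929e-04,
        8.42739508e-03,  1.14320150e-05]), 'tcp_pos': array([0.16141336, 0.60304601, 0.23032621]), 'tool_rot': array([ 1.30510570e-01,  9.91446299e-01, -1.05677867e-03, -3.31218712e-04]), 'force': array([-0.43631415,  0.00065341, -0.14880668]), 'ft_torque': array([-0.00386424,  0.0292151 , -0.04635224]), 'gripper_force': 0.0, 'finger_gap': 0.9989271695413272}
top {'fx': 367.7015626117553, 'fy': 367.7015626117553, 'cx': 322.8078553654141, 'cy': 198.85887304633158, 'distortion': array([-0.02591839,  0.        ,  0.        ,  0.        ,  0.        ]), 'extrinsics': array([[-0.05228595, -0.99862534,  0.00368848, -0.00520401],
       [-0.97522115,  0.05026479, -0.2154464 ,  0.58076141],
       [ 0.21496483, -0.0148619 , -0.9765087 ,  0.71614056],
       [ 0.        ,  0.        ,  0.        ,  1.        ]])}
side {'fx': 383.6064175258803, 'fy': 383.6064175258803, 'cx': 320.00713177805653, 'cy': 202.9988498143091, 'distortion': array([-0.0680588,  0.       ,  0.       ,  0.       ,  0.       ]), 'extrinsics': array([[ 0.98267623, -0.18423279,  0.02014214, -0.57454335],
       [-0.08119738, -0.52567785, -0.84679973,  0.07206966],
       [ 0.16659656,  0.83049447, -0.53153035,  0.80436003],
       [ 0.        ,  0.        ,  0.        ,  1.        ]])}
```

View pics/top0.png

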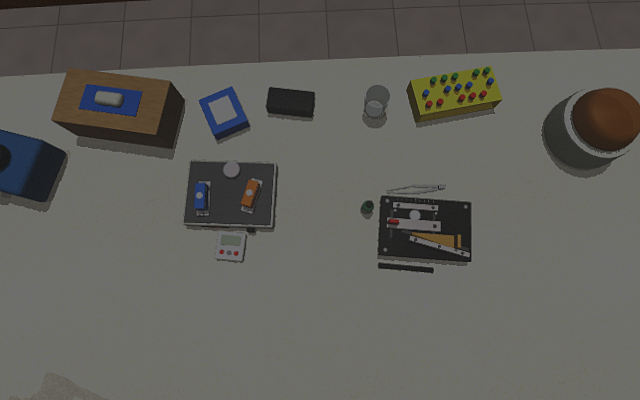

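View pics/side0.png

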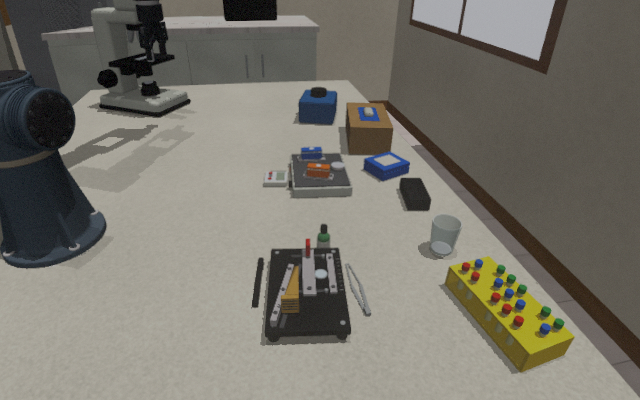

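The top view shows the stage at about (425,228) with its +y towards the left. The red tab is at (393,222) and the thumb plate at (458,241). The blue chamber is at (202,196), the amber one at (251,194), and the dish at (232,169). I'll zoom in to fit the poses.

Run:
```python
import cv2,numpy as np
a=cv2.imread("pics/top0.png")
c1=cv2.resize(a[185:275,360:490],None,fx=6,fy=6,interpolation=cv2.INTER_CUBIC)[:, :780]
c2=cv2.resize(a[150:240,175:285],None,fx=6,fy=6,interpolation=cv2.INTER_CUBIC)
cv2.imwrite("pics/c1.png",np.clip(c1*1.6,0,255));cv2.imwrite("pics/c2.png",np.clip(c2*1.6,0,255))
```

```text
[ WARN:0@0.031] global loadsave.cpp:1063 imwrite_ Unsupported depth image for selected encoder is fallbacked to CV_8U.
```

View pics/c1.png

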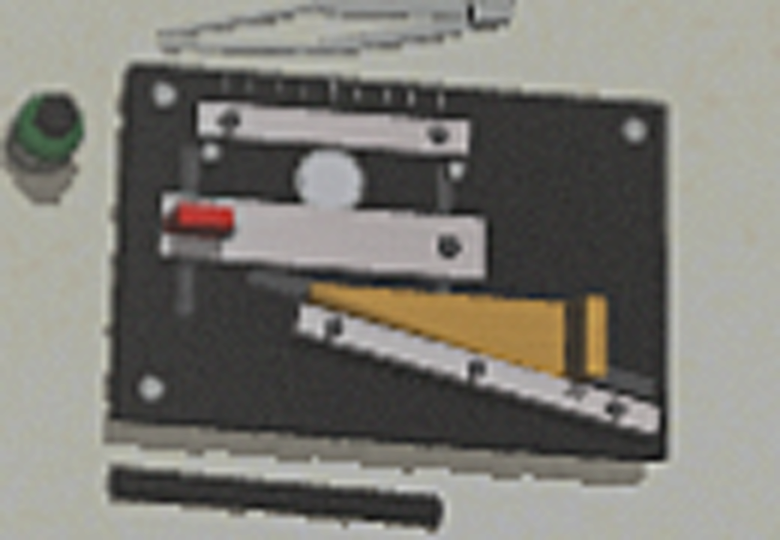

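View pics/c2.png

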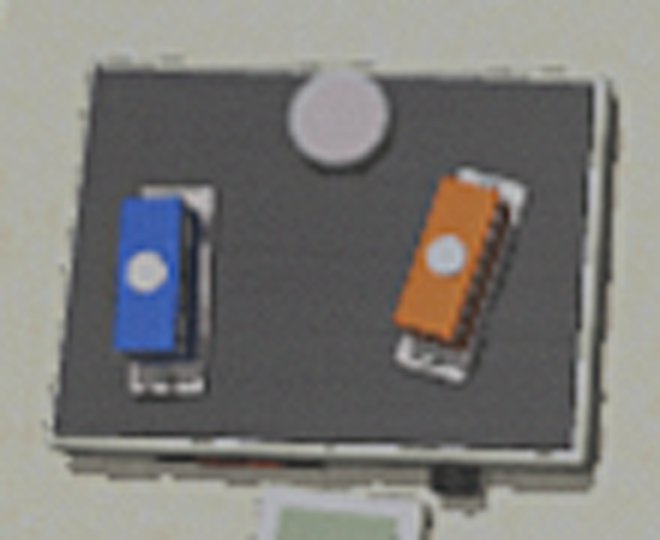

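The stage crop shows the plate corners at (130,65), (667,103), (664,460) and (108,420), the window at (329,178), and the thumb plate at (595,335). The blue top face has corners at (122,198), (183,197), (175,352) and (115,352).

```bash
cat > h.py <<'E'
import cv2,numpy as np
from station import cams
def pix2w(m,px,z):
    K=np.array([[m['fx'],0,m['cx']],[0,m['fy'],m['cy']],[0,0,1.]])
    px=np.array(px,float).reshape(-1,1,2)
    n=cv2.undistortPoints(px,K,m['distortion']).reshape(-1,2)
    E=np.array(m['extrinsics']);R,t=E[:3,:3],E[:3,3];C=-R.T@t
    d=np.c_[n,np.ones(len(n))]@R
    s=(np.broadcast_to(z,len(n))-C[2])/d[:,2]
    return C+d*s[:,None]
def fit2(src,dst):  # rigid src->dst, returns yaw, t, resid
    s,d=np.array(src,float),np.array(dst,float);sc,dc=s.mean(0),d.mean(0)
    H=(s-sc).T@(d-dc);a=np.arctan2(H[0,1]-H[1,0],H[0,0]+H[1,1])
    R=np.array([[np.cos(a),-np.sin(a)],[np.sin(a),np.cos(a)]]);t=dc-R@sc
    return a,t,R,d-(s@R.T+t)
E
python3 - <<'E'
from h import *
m=cams.camera_model("top")
f=lambda p,o:(np.array(p)+.5)/6-.5+o
o1,o2=np.array([360,185]),np.array([175,150])
P=f([(130,65),(667,103),(664,460),(108,420),(329,178),(211,152),(456,170)],o1)
W=pix2w(m,P,np.array([30,30,30,30,30,36,36])/1e3)[:,:2]
S=np.array([(40,75),(40,-125),(-92,-125),(-92,75),(0,0),(7,45),(7,-45)])/1e3
a,t,R,r=fit2(S,W);print("stage yaw deg",np.degrees(a),"t",t);print((r*1e3).round(1))
w=lambda p,z:(pix2w(m,f(p,o1),z)[:,:2]-t)@R*1e3
print("thumb top (stage mm)",w([(595,335)],.064),"tab top",w([(206,216)],.064),"bar edges",w([(485,215),(485,278),(340,208)],.0365))
B=pix2w(m,f([(122,198),(183,197),(175,352),(115,352)],o2),.066)[:,:2]
A=pix2w(m,f([(445,176),(503,190),(456,343),(395,325)],o2),.066)[:,:2]
for n,X in(("blue",B),("amber",A)):
    e=(X[0]+X[1]-X[2]-X[3])/2
    print(n,X.mean(0),np.linalg.norm(e),np.degrees(np.arctan2(e[1],e[0])),np.linalg.norm(X[0]-X[1]))
print("bottle",pix2w(m,f([(55,115)],o1),.062)[:,:2], "stage->world",R)
for p in[(-60,-114),(-25,51),(0,0)]: print(p,R@(np.array(p)/1e3)+t)
E
```

```text
stage yaw deg -7.577517312121454 t [ 0.54048024 -0.23435905]
[[-1.8 -0.5]
 [-0.1 -0.2]
 [ 1.   1.5]
 [-0.4  1.1]
 [ 1.6 -0.8]
 [-0.4 -0.8]
 [ 0.1 -0.3]]
thumb top (stage mm) [[-52.84557607 -86.0530731 ]] tab top [[-21.94029396  50.2915801 ]] bar edges [[ -8.68102646 -55.96017681]
 [-31.68454415 -56.23805058]
 [-10.31537661  -3.25059909]]
blue [0.60036168 0.22569135] 0.05605000966438163 -1.5605472795728776 0.021802952775441708
amber [0.60075378 0.11913583] 0.05683823256422589 -18.09510920669174 0.021520075939721023
bottle [[ 0.56438764 -0.13202302]] stage->world [[ 0.99126736  0.13186743]
 [-0.13186743  0.99126736]]
(-60, -114) [ 0.46597131 -0.33945148]
(-25, 51) [ 0.52242379 -0.18050773]
(0, 0) [ 0.54048024 -0.23435905]
```

Emit:
move_arm(targets=[{"dx":1,"dy":-1},{"dx":1,"dy":-1},{"dx":1,"dy":-1},{"dx":1,"dy":-1},{"dx":1,"dy":-1},{"dx":1,"dy":-1},{"dx":1,"dy":-1},{"dx":1,"dy":-1},{"dx":1,"dy":-1},{"dx":1,"dy":-1}], claw=0, newtons=40)

```text
schema error: expected keys dx, dy, dz, rx, ry, rz
```

Emit:
move_arm(targets=[{"dx":1,"dy":-1},{"dx":1,"dy":-1},{"dx":1,"dy":-1},{"dy":-1},{"dy":-1},{"dy":-1},{"dy":-1},{"dy":-1},{"dy":-1},{"dy":-1}])

```text
schema error: expected keys dx, dy, dz, rx, ry, rz
```

Emit:
move_arm(targets=[{"dy":-1},{"dy":-1},{"dy":-1},{"dy":-1},{"dy":-1},{"dy":-1},{"dy":-1},{"dy":-1},{"dy":-1},{"dy":-1}])

```text
schema error: expected keys dx, dy, dz, rx, ry, rz
```

Emit:
move_arm(targets=[{"dy":-0.94,"dz":-0.4},{"dy":-0.94,"dz":-0.4},{"dy":-0.94,"dz":-0.4},{"dy":-0.94,"dz":-0.4},{"dy":-0.94,"dz":-0.4},{"dy":-0.94,"dz":-0.4},{"dz":-0.6},{"dz":-0.6},{"dz":-0.6},{"dz":-0.4}])

```text
schema error: expected keys dx, dy, dz, rx, ry, rz
```

Run:
```python
from station import sensors,cams
import cv2
s=sensors.sense();print(s['t'],s['tcp_pos'],s['tool_rot'],s['force'],s['q'])
m=cams.camera_model("wrist");print(m);import pickle;pickle.dump(m,open("w1.pkl","wb"))
cv2.imwrite("pics/w1.png",cams.snapshot("wrist")[:,:,::-1])
```

```text
0.1 [0.16146723 0.60311189 0.23045184] [ 1.30554439e-01  9.91440673e-01 -9.19417701e-04 -2.91984488e-04] [ 0.28055806  0.0213862  -0.11348051] [ 1.13047488e+00  5.28334304e-01  1.43378527e+00 -3.94387792e-06
  1.18140241e+00 -1.78463451e-01]
{'fx': 340.1919084457662, 'fy': 340.1919084457662, 'cx': 318.11639088707255, 'cy': 202.89900623900886, 'distortion': array([0.00596478, 0.        , 0.        , 0.        , 0.        ]), 'extrinsics': array([[ 0.25796128,  0.96615311, -0.00203533, -0.6228332 ],
       [ 0.92229454, -0.24562249,  0.29839968, -0.04016687],
       [ 0.28779986, -0.07885274, -0.95443883,  0.37999425],
       [ 0.        ,  0.        ,  0.        ,  1.        ]])}
```

View pics/w1.png

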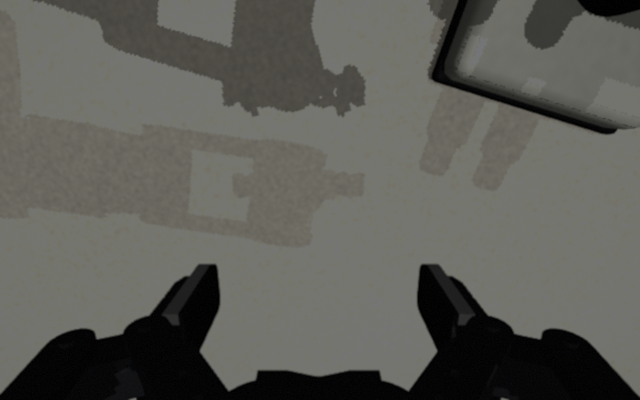

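The moves were refused because every row needs all six keys, so the arm hasn't moved. The picture shows only the bare bench and the open fingers at (210,270) and (430,270). I'll resend the moves.

Emit:
move_arm(targets=[{"dx":1,"dy":-1,"dz":0,"rx":0,"ry":0,"rz":0},{"dx":1,"dy":-1,"dz":0,"rx":0,"ry":0,"rz":0},{"dx":1,"dy":-1,"dz":0,"rx":0,"ry":0,"rz":0},{"dx":1,"dy":-1,"dz":0,"rx":0,"ry":0,"rz":0},{"dx":1,"dy":-1,"dz":0,"rx":0,"ry":0,"rz":0},{"dx":1,"dy":-1,"dz":0,"rx":0,"ry":0,"rz":0},{"dx":1,"dy":-1,"dz":0,"rx":0,"ry":0,"rz":0},{"dx":1,"dy":-1,"dz":0,"rx":0,"ry":0,"rz":0},{"dx":1,"dy":-1,"dz":0,"rx":0,"ry":0,"rz":0},{"dx":1,"dy":-1,"dz":0,"rx":0,"ry":0,"rz":0}], claw=0, newtons=40)

```text
t: 1.4
tcp_pos: [0.4123, 0.3527, 0.2311]
tool_rot: [0.131, 0.991, -0.0, -0.0]
force: [0.4, 0.8, -0.0]
finger_gap: -0.002
gripper_force: 0.0
```

Emit:
move_arm(targets=[{"dx":1,"dy":-1,"dz":0,"rx":0,"ry":0,"rz":0},{"dx":1,"dy":-1,"dz":0,"rx":0,"ry":0,"rz":0},{"dx":1,"dy":-1,"dz":0,"rx":0,"ry":0,"rz":0},{"dx":0,"dy":-1,"dz":0,"rx":0,"ry":0,"rz":0},{"dx":0,"dy":-1,"dz":0,"rx":0,"ry":0,"rz":0},{"dx":0,"dy":-1,"dz":0,"rx":0,"ry":0,"rz":0},{"dx":0,"dy":-1,"dz":0,"rx":0,"ry":0,"rz":0},{"dx":0,"dy":-1,"dz":0,"rx":0,"ry":0,"rz":0},{"dx":0,"dy":-1,"dz":0,"rx":0,"ry":0,"rz":0},{"dx":0,"dy":-1,"dz":0,"rx":0,"ry":0,"rz":0}])

```text
t: 2.65
tcp_pos: [0.4865, 0.1029, 0.2311]
tool_rot: [0.131, 0.991, -0.0, -0.0]
force: [0.6, -0.1, 0.4]
finger_gap: -0.001
gripper_force: 0.0
```

Emit:
move_arm(targets=[{"dx":0,"dy":-1,"dz":0,"rx":0,"ry":0,"rz":0},{"dx":0,"dy":-1,"dz":0,"rx":0,"ry":0,"rz":0},{"dx":0,"dy":-1,"dz":0,"rx":0,"ry":0,"rz":0},{"dx":0,"dy":-1,"dz":0,"rx":0,"ry":0,"rz":0},{"dx":0,"dy":-1,"dz":0,"rx":0,"ry":0,"rz":0},{"dx":0,"dy":-1,"dz":0,"rx":0,"ry":0,"rz":0},{"dx":0,"dy":-1,"dz":0,"rx":0,"ry":0,"rz":0},{"dx":0,"dy":-1,"dz":0,"rx":0,"ry":0,"rz":0},{"dx":0,"dy":-1,"dz":0,"rx":0,"ry":0,"rz":0},{"dx":0,"dy":-1,"dz":0,"rx":0,"ry":0,"rz":0}])

```text
t: 3.9
tcp_pos: [0.4865, -0.147, 0.2311]
tool_rot: [0.131, 0.991, 0.0, -0.0]
force: [-0.7, -0.6, 0.1]
finger_gap: -0.001
gripper_force: 0.0
```

Emit:
move_arm(targets=[{"dx":0,"dy":-0.94,"dz":-0.4,"rx":0,"ry":0,"rz":0},{"dx":0,"dy":-0.94,"dz":-0.4,"rx":0,"ry":0,"rz":0},{"dx":0,"dy":-0.94,"dz":-0.4,"rx":0,"ry":0,"rz":0},{"dx":0,"dy":-0.94,"dz":-0.4,"rx":0,"ry":0,"rz":0},{"dx":0,"dy":-0.94,"dz":-0.4,"rx":0,"ry":0,"rz":0},{"dx":0,"dy":-0.94,"dz":-0.4,"rx":0,"ry":0,"rz":0},{"dx":0,"dy":0,"dz":-0.6,"rx":0,"ry":0,"rz":0},{"dx":0,"dy":0,"dz":-0.6,"rx":0,"ry":0,"rz":0},{"dx":0,"dy":0,"dz":-0.6,"rx":0,"ry":0,"rz":0},{"dx":0,"dy":0,"dz":-0.4,"rx":0,"ry":0,"rz":0}])

```text
t: 5.15
tcp_pos: [0.4864, -0.2862, 0.115]
tool_rot: [0.13, 0.992, 0.001, -0.001]
force: [-0.6, -0.0, -0.2]
finger_gap: -0.002
gripper_force: 0.0
```

Run:
```python
from station import sensors,cams
import cv2
s=sensors.sense();print(s['t'],s['tcp_pos'],s['tool_rot'],s['force'],s['q'])
import pickle;pickle.dump(cams.camera_model("wrist"),open("w2.pkl","wb"))
cv2.imwrite("pics/w2.png",cams.snapshot("wrist")[:,:,::-1])
```

```text
5.15 [ 0.4863833  -0.28615495  0.11503276] [ 1.30045389e-01  9.91507624e-01  5.54949935e-04 -7.21499585e-04] [-0.58591088 -0.00328102 -0.24569759] [-7.29839939e-01  6.08319843e-01  1.68670509e+00  1.36369310e-04
  8.48385324e-01 -2.03989690e+00]
```

View pics/w2.png

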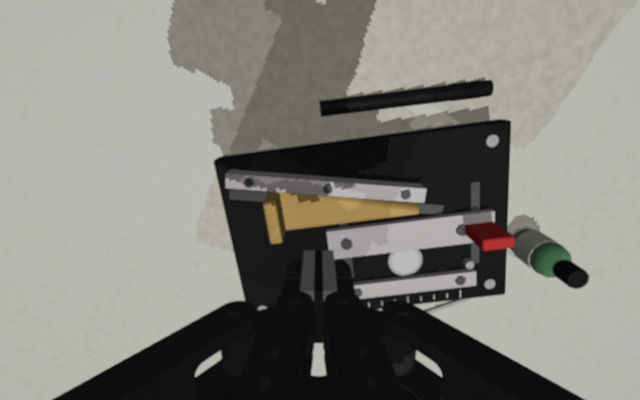

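The wrist view shows the thumb plate at about (272,219), the window at (405,262), plate corners at (217,160) and (510,121), and the shut fingertips at (318,255). I'll use these points to check the pose.

Run:
```python
from h import *
import pickle
m=pickle.load(open("w2.pkl","rb"))
W=pix2w(m,[(217,160),(510,121),(506,293),(405,262),(470,264)],np.array([30,30,30,30,36])/1e3)[:,:2]
S=np.array([(-92,-125),(-92,75),(40,75),(0,0),(7,45)])/1e3
a,t,R,r=fit2(S,W);print(np.degrees(a),t,(r*1e3).round(1))
print("thumb top",(pix2w(m,[(265,199),(281,199),(284,243),(270,244)],.064)[:,:2]-t)@R*1e3)
print("wedge front",(pix2w(m,[(418,208)],.0428)[:,:2]-t)@R*1e3,"bar front",(pix2w(m,[(330,258),(495,236)],.0365)[:,:2]-t)@R*1e3)
```

```text
-7.222834859929292 [ 0.54144762 -0.23486   ] [[ 0.7  3.1]
 [ 0.5 -1.8]
 [-1.9 -0.4]
 [ 1.6 -0.7]
 [-0.8 -0.2]]
thumb top [[-69.65660314 -87.88017624]
 [-68.38343848 -78.44225577]
 [-40.02966942 -81.31409065]
 [-40.52788889 -90.03493986]]
wedge front [[-44.05617353   7.70426012]] bar front [[-12.2975141  -55.06067326]
 [-13.76463865  61.94509094]]
```

Emit:
move_arm(targets=[{"dx":0,"dy":0,"dz":-0.87,"rx":0,"ry":0,"rz":0},{"dx":0,"dy":0,"dz":-0.87,"rx":0,"ry":0,"rz":0},{"dx":0,"dy":0,"dz":-0.86,"rx":0,"ry":0,"rz":0},{"dx":0,"dy":0,"dz":0,"rx":0,"ry":0,"rz":0},{"dx":-0.07,"dy":-0.19,"dz":0,"rx":0,"ry":0,"rz":0},{"dx":-0.07,"dy":-0.19,"dz":0,"rx":0,"ry":0,"rz":0},{"dx":-0.07,"dy":-0.19,"dz":0,"rx":0,"ry":0,"rz":0},{"dx":-0.07,"dy":-0.19,"dz":0,"rx":0,"ry":0,"rz":0},{"dx":-0.07,"dy":-0.19,"dz":0,"rx":0,"ry":0,"rz":0},{"dx":-0.07,"dy":-0.19,"dz":0,"rx":0,"ry":0,"rz":0}])

```text
t: 6.45
tcp_pos: [0.476, -0.3161, 0.0513]
tool_rot: [0.131, 0.991, 0.0, -0.0]
force: [1.3, 1.6, 1.0]
finger_gap: -0.0
gripper_force: 0.7
```

Emit:
move_arm(targets=[{"dx":-0.03,"dy":-0.07,"dz":0,"rx":0,"ry":0,"rz":0},{"dx":-0.02,"dy":-0.07,"dz":0,"rx":0,"ry":0,"rz":0},{"dx":-0.03,"dy":-0.07,"dz":0,"rx":0,"ry":0,"rz":0},{"dx":-0.02,"dy":-0.07,"dz":0,"rx":0,"ry":0,"rz":0},{"dx":-0.03,"dy":-0.07,"dz":0,"rx":0,"ry":0,"rz":0},{"dx":-0.02,"dy":-0.07,"dz":0,"rx":0,"ry":0,"rz":0},{"dx":-0.03,"dy":-0.07,"dz":0,"rx":0,"ry":0,"rz":0},{"dx":-0.02,"dy":-0.07,"dz":0,"rx":0,"ry":0,"rz":0},{"dx":0,"dy":0,"dz":0,"rx":0,"ry":0,"rz":0},{"dx":0,"dy":0,"dz":0,"rx":0,"ry":0,"rz":0}])

```text
t: 7.7
tcp_pos: [0.4732, -0.3235, 0.0513]
tool_rot: [0.132, 0.991, 0.005, 0.0]
force: [12.0, 17.3, 4.7]
finger_gap: 0.001
gripper_force: 9.7
```

Emit:
move_arm(targets=[{"dx":0.13,"dy":0.37,"dz":0,"rx":0,"ry":0,"rz":0},{"dx":0,"dy":0,"dz":1,"rx":0,"ry":0,"rz":0},{"dx":0,"dy":0,"dz":1,"rx":0,"ry":0,"rz":0},{"dx":0.48,"dy":0.89,"dz":0,"rx":0,"ry":0,"rz":0},{"dx":0.48,"dy":0.89,"dz":0,"rx":0,"ry":0,"rz":0},{"dx":0.48,"dy":0.89,"dz":0,"rx":0,"ry":0,"rz":0},{"dx":0.48,"dy":0.89,"dz":0,"rx":0,"ry":0,"rz":0},{"dx":0.48,"dy":0.88,"dz":0,"rx":0,"ry":0,"rz":0},{"dx":0.48,"dy":0.88,"dz":0,"rx":0,"ry":0,"rz":0},{"dx":0,"dy":0,"dz":-0.6,"rx":0,"ry":0,"rz":0}])

```text
t: 8.95
tcp_pos: [0.5478, -0.1873, 0.0868]
tool_rot: [0.129, 0.992, -0.001, 0.001]
force: [0.3, -1.1, 0.0]
finger_gap: -0.0
gripper_force: 0.0
```

Emit:
move_arm(targets=[{"dx":0,"dy":0,"dz":-0.7,"rx":0,"ry":0,"rz":0},{"dx":0,"dy":0,"dz":-0.7,"rx":0,"ry":0,"rz":0},{"dx":0,"dy":0,"dz":0,"rx":0,"ry":0,"rz":0},{"dx":-0.12,"dy":0.016,"dz":0,"rx":0,"ry":0,"rz":0},{"dx":-0.12,"dy":0.016,"dz":0,"rx":0,"ry":0,"rz":0},{"dx":-0.12,"dy":0.016,"dz":0,"rx":0,"ry":0,"rz":0},{"dx":-0.12,"dy":0.016,"dz":0,"rx":0,"ry":0,"rz":0},{"dx":-0.12,"dy":0.016,"dz":0,"rx":0,"ry":0,"rz":0},{"dx":0,"dy":0,"dz":0,"rx":0,"ry":0,"rz":0},{"dx":0,"dy":0,"dz":0,"rx":0,"ry":0,"rz":0}])

```text
t: 10.2
tcp_pos: [0.5313, -0.1854, 0.0513]
tool_rot: [0.131, 0.991, 0.0, -0.0]
force: [-0.0, 0.2, 0.5]
finger_gap: 0.001
gripper_force: 0.3
```

Emit:
move_arm(targets=[{"dx":-0.06,"dy":0.008,"dz":0,"rx":0,"ry":0,"rz":0},{"dx":-0.06,"dy":0.008,"dz":0,"rx":0,"ry":0,"rz":0},{"dx":-0.06,"dy":0.008,"dz":0,"rx":0,"ry":0,"rz":0},{"dx":-0.06,"dy":0.008,"dz":0,"rx":0,"ry":0,"rz":0},{"dx":-0.06,"dy":0.008,"dz":0,"rx":0,"ry":0,"rz":0},{"dx":-0.06,"dy":0.008,"dz":0,"rx":0,"ry":0,"rz":0},{"dx":0,"dy":0,"dz":0,"rx":0,"ry":0,"rz":0},{"dx":0,"dy":0,"dz":0,"rx":0,"ry":0,"rz":0},{"dx":0,"dy":0,"dz":0,"rx":0,"ry":0,"rz":0},{"dx":0,"dy":0,"dz":0,"rx":0,"ry":0,"rz":0}])

```text
t: 11.45
tcp_pos: [0.5279, -0.1853, 0.0517]
tool_rot: [0.132, 0.991, -0.001, 0.006]
force: [12.2, 2.5, -5.7]
finger_gap: -0.001
gripper_force: 5.9
```

Emit:
move_arm(targets=[{"dx":0.4,"dy":0,"dz":0,"rx":0,"ry":0,"rz":0},{"dx":0,"dy":0,"dz":1,"rx":0,"ry":0,"rz":0},{"dx":0,"dy":0,"dz":1,"rx":0,"ry":0,"rz":0},{"dx":0.38,"dy":1,"dz":0.2,"rx":0,"ry":0,"rz":0},{"dx":0.38,"dy":1,"dz":0.2,"rx":0,"ry":0,"rz":0},{"dx":0.38,"dy":1,"dz":0.2,"rx":0,"ry":0,"rz":0},{"dx":0.38,"dy":1,"dz":0.2,"rx":0,"ry":0,"rz":0},{"dx":0.38,"dy":1,"dz":0.2,"rx":0,"ry":0,"rz":0},{"dx":0.38,"dy":1,"dz":0.2,"rx":0,"ry":0,"rz":0},{"dx":0.38,"dy":1,"dz":0.2,"rx":0,"ry":0,"rz":0}])

```text
t: 12.7
tcp_pos: [0.5977, -0.0085, 0.136]
tool_rot: [0.13, 0.991, -0.0, -0.002]
force: [0.6, -0.3, 0.2]
finger_gap: 0.001
gripper_force: 0.0
```

Emit:
move_arm(targets=[{"dx":0,"dy":1,"dz":0,"rx":0,"ry":0,"rz":0.15},{"dx":0,"dy":1,"dz":0,"rx":0,"ry":0,"rz":0.15},{"dx":0,"dy":1,"dz":0,"rx":0,"ry":0,"rz":0.15},{"dx":0,"dy":1,"dz":0,"rx":0,"ry":0,"rz":0},{"dx":0,"dy":1,"dz":0,"rx":0,"ry":0,"rz":0},{"dx":0,"dy":1,"dz":0,"rx":0,"ry":0,"rz":0},{"dx":0,"dy":1,"dz":0,"rx":0,"ry":0,"rz":0},{"dx":0,"dy":1,"dz":0,"rx":0,"ry":0,"rz":0},{"dx":0,"dy":0.7,"dz":0,"rx":0,"ry":0,"rz":0},{"dx":0,"dy":0.7,"dz":0,"rx":0,"ry":0,"rz":0}], claw=55)

```text
t: 13.95
tcp_pos: [0.5984, 0.226, 0.136]
tool_rot: [0.013, 1.0, -0.0, -0.001]
force: [0.4, 0.1, 0.7]
finger_gap: 0.546
gripper_force: 0.0
```

Run:
```python
from station import sensors,cams
import cv2,numpy as np
s=sensors.sense();print(s['t'],s['tcp_pos'],s['tool_rot'],s['finger_gap'],s['q'])
import pickle;pickle.dump(cams.camera_model("wrist"),open("w3.pkl","wb"))
w=cams.snapshot("wrist")[:,:,::-1];t=cams.snapshot("top")[:,:,::-1]
cv2.imwrite("pics/w3.png",w);cv2.imwrite("pics/t3.png",t)
```

```text
13.95 [0.59835519 0.22602573 0.135998  ] [ 1.31236034e-02  9.99913496e-01 -4.01652002e-04 -7.81362691e-04] 0.5463891593852447 [ 1.86976626e-01  6.60131624e-01  1.47522179e+00 -5.63602866e-04
  1.00793052e+00 -1.35727058e+00]
```

View pics/w3.png

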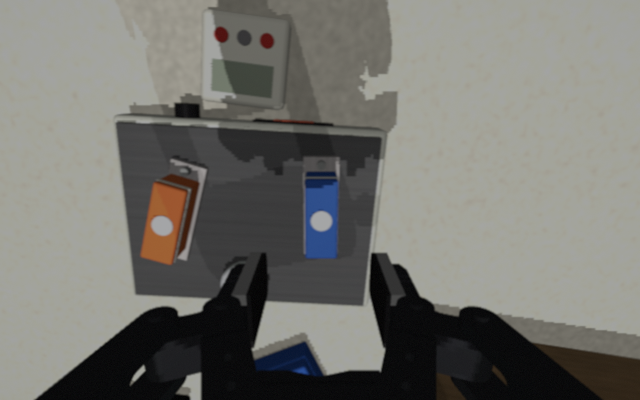

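Blue's top face spans about (305–338, 178–258), centred between the fingers at columns 260 and 377.

Run:
```python
from h import *
import pickle
m=pickle.load(open("w3.pkl","rb"))
im=cv2.imread("pics/w3.png");h=cv2.cvtColor(im,cv2.COLOR_BGR2HSV)
k=cv2.inRange(h,(105,120,90),(125,255,255));k[:165]=0;k[262:]=0;k[:,:295]=0;k[:,350:]=0
ys,xs=np.nonzero(k);print(xs.min(),xs.max(),ys.min(),ys.max())
B=pix2w(m,[(305.5,178),(337,178),(338.5,258.5),(305,258.5)],.066)[:,:2]
e=(B[0]+B[1]-B[2]-B[3])/2;print(B.mean(0),np.linalg.norm(e),np.degrees(np.arctan2(-e[1],-e[0])),np.linalg.norm(B[2]-B[3]))
p=[]
for y in range(185,256,5):
    x=xs[ys==y];p.append(((x.min()+x.max())/2,y))
w=pix2w(m,p,.066)[:,:2];f=np.polyfit(w[:,0],w[:,1],1);print("midline deg",np.degrees(np.arctan(f[0])),"y at .6",np.polyval(f,.6))
```

```text
305 337 181 258
[0.60088984 0.2269471 ] 0.05696020919208473 -0.9498442245900168 0.023146379637709984
midline deg -3.9888863017345115 y at .6 0.2271452366309884
```

Emit:
move_arm(targets=[{"dx":0.08,"dy":0.03,"dz":-0.92,"rx":0,"ry":0,"rz":0},{"dx":0,"dy":0,"dz":-0.92,"rx":0,"ry":0,"rz":0},{"dx":0,"dy":0,"dz":-0.92,"rx":0,"ry":0,"rz":0},{"dx":0,"dy":0,"dz":-0.92,"rx":0,"ry":0,"rz":0},{"dx":0,"dy":0,"dz":0,"rx":0,"ry":0,"rz":0},{"dx":0,"dy":0,"dz":0,"rx":0,"ry":0,"rz":0},{"dx":0,"dy":0,"dz":0,"rx":0,"ry":0,"rz":0},{"dx":0,"dy":0,"dz":0,"rx":0,"ry":0,"rz":0},{"dx":0,"dy":0,"dz":0,"rx":0,"ry":0,"rz":0},{"dx":0,"dy":0,"dz":0,"rx":0,"ry":0,"rz":0}])

```text
t: 15.3
tcp_pos: [0.601, 0.2265, 0.0445]
tool_rot: [0.013, 1.0, 0.0, 0.0]
force: [-0.7, 0.4, -0.3]
finger_gap: 0.548
gripper_force: 0.0
```

Emit:
move_arm(targets=[{"dx":0,"dy":0,"dz":0,"rx":0,"ry":0,"rz":0},{"dx":0,"dy":0,"dz":0,"rx":0,"ry":0,"rz":0},{"dx":0,"dy":0,"dz":0,"rx":0,"ry":0,"rz":0},{"dx":0,"dy":0,"dz":0,"rx":0,"ry":0,"rz":0},{"dx":0,"dy":0,"dz":0,"rx":0,"ry":0,"rz":0},{"dx":0,"dy":0,"dz":0,"rx":0,"ry":0,"rz":0},{"dx":0,"dy":0,"dz":0.7,"rx":0,"ry":0,"rz":0},{"dx":0,"dy":0,"dz":1,"rx":0,"ry":0,"rz":0},{"dx":0,"dy":0,"dz":1,"rx":0,"ry":0,"rz":0},{"dx":0,"dy":0,"dz":1,"rx":0,"ry":0,"rz":0}], claw=0, newtons=40)

```text
t: 16.55
tcp_pos: [0.6007, 0.2264, 0.1383]
tool_rot: [0.013, 1.0, -0.0, -0.0]
force: [-0.2, -0.0, -0.7]
finger_gap: 0.252
gripper_force: 39.4
```

Emit:
move_arm(targets=[{"dx":-0.2,"dy":-1,"dz":0,"rx":0,"ry":0,"rz":-0.32},{"dx":-0.2,"dy":-1,"dz":0,"rx":0,"ry":0,"rz":-0.32},{"dx":-0.2,"dy":-1,"dz":0,"rx":0,"ry":0,"rz":-0.32},{"dx":-0.2,"dy":-1,"dz":0,"rx":0,"ry":0,"rz":-0.32},{"dx":-0.2,"dy":-1,"dz":0,"rx":0,"ry":0,"rz":-0.32},{"dx":-0.2,"dy":-1,"dz":0,"rx":0,"ry":0,"rz":-0.32},{"dx":-0.2,"dy":-1,"dz":0,"rx":0,"ry":0,"rz":-0.32},{"dx":-0.2,"dy":-1,"dz":0,"rx":0,"ry":0,"rz":-0.32},{"dx":-0.2,"dy":-1,"dz":0,"rx":0,"ry":0,"rz":-0.32},{"dx":-0.2,"dy":-1,"dz":0,"rx":0,"ry":0,"rz":-0.32}])

```text
t: 17.8
tcp_pos: [0.5507, -0.0243, 0.1376]
tool_rot: [0.754, 0.657, 0.0, 0.0]
force: [0.5, -0.1, -2.5]
finger_gap: 0.246
gripper_force: 39.5
```

Emit:
move_arm(targets=[{"dx":-0.06,"dy":-0.94,"dz":0,"rx":0,"ry":0,"rz":0},{"dx":-0.06,"dy":-0.94,"dz":0,"rx":0,"ry":0,"rz":0},{"dx":-0.06,"dy":-0.94,"dz":0,"rx":0,"ry":0,"rz":0},{"dx":-0.06,"dy":-0.94,"dz":0,"rx":0,"ry":0,"rz":0},{"dx":-0.06,"dy":-0.94,"dz":0,"rx":0,"ry":0,"rz":0},{"dx":-0.06,"dy":-0.94,"dz":0,"rx":0,"ry":0,"rz":0},{"dx":-0.06,"dy":-0.94,"dz":0,"rx":0,"ry":0,"rz":0},{"dx":-0.06,"dy":-0.94,"dz":0,"rx":0,"ry":0,"rz":0},{"dx":-0.06,"dy":-0.9,"dz":0,"rx":0,"ry":0,"rz":0},{"dx":0,"dy":0,"dz":-0.8,"rx":0,"ry":0,"rz":0}])

```text
t: 19.05
tcp_pos: [0.539, -0.2376, 0.1184]
tool_rot: [0.753, 0.659, 0.001, 0.003]
force: [-0.5, 0.6, -0.9]
finger_gap: 0.252
gripper_force: 39.5
```

Run:
```python
from station import sensors,cams
import cv2,numpy as np
s=sensors.sense();print(s['t'],s['tcp_pos'],s['tool_rot'],s['finger_gap'],s['q'])
q=s['tool_rot'];print("tool y yaw",np.degrees(2*np.arctan2(q[1],q[0]))-90)
import pickle;pickle.dump(cams.camera_model("wrist"),open("w4.pkl","wb"))
cv2.imwrite("pics/w4.png",cams.snapshot("wrist")[:,:,::-1])
t=cams.snapshot("top")[:,:,::-1];cv2.imwrite("pics/t4.png",t)
```

```text
19.05 [ 0.53902643 -0.2375692   0.1183718 ] [7.52501253e-01 6.58583951e-01 5.88062988e-04 2.94914272e-03] 0.2515272778058662 [-6.04538970e-01  6.26292609e-01  1.62672132e+00 -3.93054594e-04
  8.82572015e-01 -4.71372681e-01]
tool y yaw -7.615614402172682
```

View pics/w4.png

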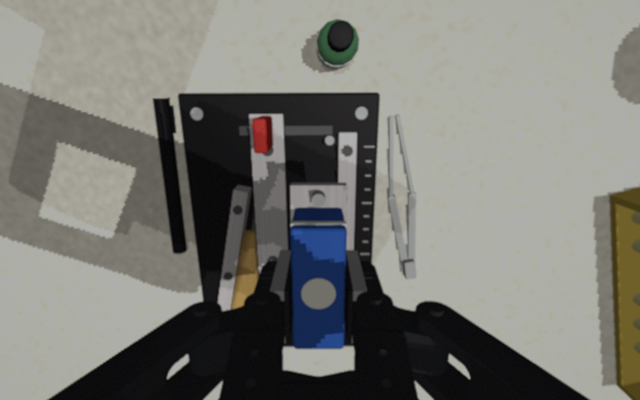

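The chamber is held square. The plate corners are at (180,94) and (379,94), the pin at (329,141), the jaw edge at column 338, and the bar's front edge at column 284. The chamber's far end is at row 184, columns 291–347.

Run:
```python
from h import *
from station import sensors
import pickle
m=pickle.load(open("w4.pkl","rb"));print(cams.camera_model("wrist")['extrinsics'][:3,3]-m['extrinsics'][:3,3])
s=sensors.sense();print(s['tcp_pos'],s['qd'].round(3))
W=pix2w(m,[(180,94),(379,94),(329,140)],np.array([30,30,36])/1e3)[:,:2]
a,t,R,r=fit2(np.array([(-92,75),(40,75),(7,45)])/1e3,W);print(np.degrees(a),t,(r*1e3).round(1))
S=lambda p,z:((pix2w(m,p,z)[:,:2]-t)@R*1e3).round(1)
print("jaw",S([(338,150),(338,135)],.0355),"bar",S([(284,115),(285,170)],.0365))
zt=.1184-.012  # underside
print("base end",S([(291.5,184.5),(347,184.5)],zt+.006))
print("top",S([(292,227),(346,227),(345,347),(293,347)],zt+.034))
```

```text
[0.00465283 0.00196476 0.00355328]
[ 0.53601163 -0.23426135  0.11527342] [ 0.016 -0.024 -0.006  0.002  0.023  0.005]
-7.501157649216764 [ 0.54135669 -0.23614941] [[ 2.1 -0.7]
 [-1.5 -0.3]
 [-0.6  0.9]]
jaw [[12.3 39.2]
 [12.1 49. ]] bar [[-22.7  61.8]
 [-23.1  26. ]]
base end [[-13.3  35.5]
 [ 11.7  35.5]]
top [[-11.4  26.1]
 [  9.2  26. ]
 [ 10.  -29.3]
 [-12.3 -29.1]]
```

Emit:
move_arm(targets=[{"dx":0,"dy":-0.04,"dz":-0.7,"rx":0,"ry":0,"rz":0},{"dx":0,"dy":0,"dz":-0.7,"rx":0,"ry":0,"rz":0},{"dx":0,"dy":0,"dz":-0.5,"rx":0,"ry":0,"rz":0},{"dx":0,"dy":0,"dz":-0.4,"rx":0,"ry":0,"rz":0},{"dx":0,"dy":0,"dz":-0.3,"rx":0,"ry":0,"rz":0},{"dx":0,"dy":0,"dz":-0.2,"rx":0,"ry":0,"rz":0},{"dx":0,"dy":0,"dz":-0.1,"rx":0,"ry":0,"rz":0},{"dx":0,"dy":0,"dz":0,"rx":0,"ry":0,"rz":0},{"dx":0,"dy":0,"dz":0,"rx":0,"ry":0,"rz":0},{"dx":0,"dy":0,"dz":0,"rx":0,"ry":0,"rz":0}])

```text
t: 20.4
tcp_pos: [0.5376, -0.2352, 0.0446]
tool_rot: [0.752, 0.659, 0.0, 0.0]
force: [0.3, -0.0, -0.9]
finger_gap: 0.251
gripper_force: 39.4
```

Emit:
move_arm(targets=[{"dx":0,"dy":0,"dz":-0.04,"rx":0,"ry":0,"rz":0},{"dx":0,"dy":0,"dz":-0.04,"rx":0,"ry":0,"rz":0},{"dx":0,"dy":0,"dz":0,"rx":0,"ry":0,"rz":0},{"dx":0,"dy":0,"dz":0,"rx":0,"ry":0,"rz":0},{"dx":0,"dy":0,"dz":0,"rx":0,"ry":0,"rz":0},{"dx":0,"dy":0,"dz":0,"rx":0,"ry":0,"rz":0},{"dx":0,"dy":0,"dz":0,"rx":0,"ry":0,"rz":0},{"dx":0,"dy":0,"dz":0,"rx":0,"ry":0,"rz":0},{"dx":0,"dy":0,"dz":0,"rx":0,"ry":0,"rz":0},{"dx":0,"dy":0,"dz":0,"rx":0,"ry":0,"rz":0}])

```text
t: 21.65
tcp_pos: [0.5375, -0.2352, 0.0424]
tool_rot: [0.752, 0.659, 0.0, 0.0]
force: [-0.2, 0.4, 3.6]
finger_gap: 0.25
gripper_force: 39.8
```

Emit:
move_arm(targets=[{"dx":0,"dy":0,"dz":0,"rx":0,"ry":0,"rz":0},{"dx":0,"dy":0,"dz":0,"rx":0,"ry":0,"rz":0},{"dx":0,"dy":0,"dz":0,"rx":0,"ry":0,"rz":0},{"dx":0,"dy":0,"dz":0,"rx":0,"ry":0,"rz":0},{"dx":0,"dy":0,"dz":0.6,"rx":0,"ry":0,"rz":0},{"dx":0,"dy":0,"dz":0.9,"rx":0,"ry":0,"rz":0},{"dx":0,"dy":0,"dz":0.9,"rx":0,"ry":0,"rz":0},{"dx":-0.53,"dy":-0.88,"dz":0,"rx":0,"ry":0,"rz":0},{"dx":-0.53,"dy":-0.88,"dz":0,"rx":0,"ry":0,"rz":0},{"dx":-0.53,"dy":-0.88,"dz":0,"rx":0,"ry":0,"rz":0}], claw=50)

```text
t: 22.9
tcp_pos: [0.4977, -0.3019, 0.1036]
tool_rot: [0.752, 0.66, 0.0, 0.001]
force: [0.1, -0.7, -0.4]
finger_gap: 0.502
gripper_force: 0.0
```

Emit:
move_arm(targets=[{"dx":-0.53,"dy":-0.88,"dz":0,"rx":0,"ry":0,"rz":0},{"dx":-0.53,"dy":-0.88,"dz":0,"rx":0,"ry":0,"rz":0},{"dx":-0.53,"dy":-0.88,"dz":0,"rx":0,"ry":0,"rz":0},{"dx":0,"dy":0,"dz":0,"rx":0,"ry":0,"rz":0},{"dx":0,"dy":0,"dz":-0.7,"rx":0,"ry":0,"rz":0},{"dx":0,"dy":0,"dz":-0.7,"rx":0,"ry":0,"rz":0},{"dx":0,"dy":0,"dz":-0.6,"rx":0,"ry":0,"rz":0},{"dx":0,"dy":0,"dz":0,"rx":0,"ry":0,"rz":0},{"dx":0,"dy":0,"dz":0,"rx":0,"ry":0,"rz":0},{"dx":0,"dy":0,"dz":0,"rx":0,"ry":0,"rz":0}], claw=0)

```text
t: 24.15
tcp_pos: [0.4583, -0.3674, 0.0528]
tool_rot: [0.752, 0.659, -0.0, 0.001]
force: [0.4, 0.5, 1.1]
finger_gap: 0.005
gripper_force: 0.0
```

Run:
```python
from station import sensors,cams
import cv2
cv2.imwrite("pics/s5.png",cams.snapshot("side")[:,:,::-1])
a=cams.snapshot("top")[:,:,::-1];cv2.imwrite("pics/t5.png",a)
s=cv2.imread("pics/s5.png")
cv2.imwrite("pics/c5.png",cv2.hconcat([cv2.resize(s[215:345,235:375],None,fx=3.5,fy=3.5)[:450,:400],cv2.resize(a[185:275,365:475],None,fx=3.6,fy=5)[:450]][:2]) )
```

```text
(no output)
```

View pics/c5.png

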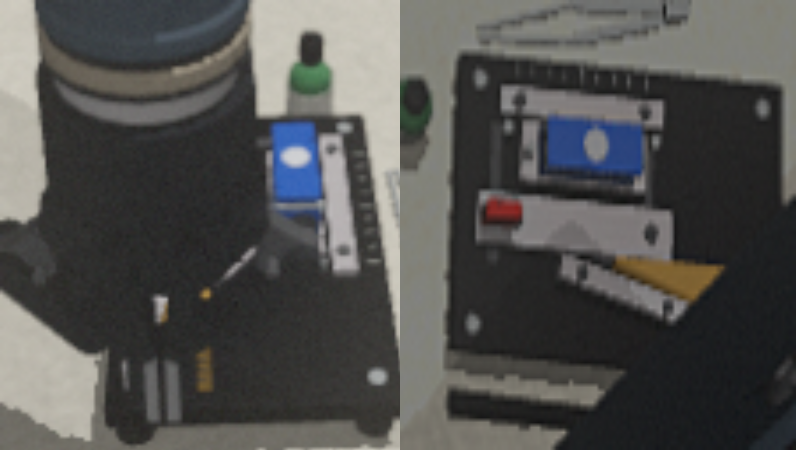

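The chamber sits flat between the jaw and the bar. The bar is open, the wedge is drawn back, and the fingers are behind the thumb plate. Next I'll push the wedge in.

Emit:
move_arm(targets=[{"dx":0.06,"dy":0.17,"dz":0,"rx":0,"ry":0,"rz":0},{"dx":0.06,"dy":0.17,"dz":0,"rx":0,"ry":0,"rz":0},{"dx":0.06,"dy":0.17,"dz":0,"rx":0,"ry":0,"rz":0},{"dx":0.06,"dy":0.17,"dz":0,"rx":0,"ry":0,"rz":0},{"dx":0.06,"dy":0.17,"dz":0,"rx":0,"ry":0,"rz":0},{"dx":0.06,"dy":0.17,"dz":0,"rx":0,"ry":0,"rz":0},{"dx":0.06,"dy":0.17,"dz":0,"rx":0,"ry":0,"rz":0},{"dx":0.06,"dy":0.17,"dz":0,"rx":0,"ry":0,"rz":0},{"dx":0.06,"dy":0.17,"dz":0,"rx":0,"ry":0,"rz":0},{"dx":0.06,"dy":0.17,"dz":0,"rx":0,"ry":0,"rz":0}])

```text
t: 25.5
tcp_pos: [0.4731, -0.3243, 0.0523]
tool_rot: [0.752, 0.659, 0.0, 0.0]
force: [-1.2, -1.8, 0.8]
finger_gap: 0.0
gripper_force: 1.0
```

Emit:
move_arm(targets=[{"dx":0.02,"dy":0.056,"dz":0,"rx":0,"ry":0,"rz":0},{"dx":0.02,"dy":0.056,"dz":0,"rx":0,"ry":0,"rz":0},{"dx":0.02,"dy":0.056,"dz":0,"rx":0,"ry":0,"rz":0},{"dx":0.02,"dy":0.056,"dz":0,"rx":0,"ry":0,"rz":0},{"dx":0.02,"dy":0.056,"dz":0,"rx":0,"ry":0,"rz":0},{"dx":0.02,"dy":0.056,"dz":0,"rx":0,"ry":0,"rz":0},{"dx":0.02,"dy":0.056,"dz":0,"rx":0,"ry":0,"rz":0},{"dx":0.02,"dy":0.056,"dz":0,"rx":0,"ry":0,"rz":0},{"dx":0.02,"dy":0.056,"dz":0,"rx":0,"ry":0,"rz":0},{"dx":0.02,"dy":0.056,"dz":0,"rx":0,"ry":0,"rz":0}])

```text
t: 26.75
tcp_pos: [0.478, -0.3105, 0.0523]
tool_rot: [0.752, 0.659, 0.0, 0.0]
force: [-1.3, -2.2, 0.9]
finger_gap: 0.003
gripper_force: 1.2
```

Emit:
move_arm(targets=[{"dx":0.007,"dy":0.019,"dz":0,"rx":0,"ry":0,"rz":0},{"dx":0.007,"dy":0.019,"dz":0,"rx":0,"ry":0,"rz":0},{"dx":0.007,"dy":0.019,"dz":0,"rx":0,"ry":0,"rz":0},{"dx":0.007,"dy":0.019,"dz":0,"rx":0,"ry":0,"rz":0},{"dx":0.007,"dy":0.019,"dz":0,"rx":0,"ry":0,"rz":0},{"dx":0.007,"dy":0.019,"dz":0,"rx":0,"ry":0,"rz":0},{"dx":0.007,"dy":0.019,"dz":0,"rx":0,"ry":0,"rz":0},{"dx":0.007,"dy":0.019,"dz":0,"rx":0,"ry":0,"rz":0},{"dx":0.007,"dy":0.019,"dz":0,"rx":0,"ry":0,"rz":0},{"dx":0.007,"dy":0.019,"dz":0,"rx":0,"ry":0,"rz":0}])

```text
t: 28.0
tcp_pos: [0.4797, -0.3058, 0.0523]
tool_rot: [0.752, 0.659, -0.0, -0.0]
force: [-0.8, -2.4, 1.9]
finger_gap: -0.002
gripper_force: 1.2
```

Emit:
move_arm(targets=[{"dx":0.004,"dy":0.011,"dz":0,"rx":0,"ry":0,"rz":0},{"dx":0.004,"dy":0.011,"dz":0,"rx":0,"ry":0,"rz":0},{"dx":0.004,"dy":0.011,"dz":0,"rx":0,"ry":0,"rz":0},{"dx":0.004,"dy":0.011,"dz":0,"rx":0,"ry":0,"rz":0},{"dx":0.004,"dy":0.011,"dz":0,"rx":0,"ry":0,"rz":0},{"dx":0.004,"dy":0.011,"dz":0,"rx":0,"ry":0,"rz":0},{"dx":0.004,"dy":0.011,"dz":0,"rx":0,"ry":0,"rz":0},{"dx":0.004,"dy":0.011,"dz":0,"rx":0,"ry":0,"rz":0},{"dx":0.004,"dy":0.011,"dz":0,"rx":0,"ry":0,"rz":0},{"dx":0.004,"dy":0.011,"dz":0,"rx":0,"ry":0,"rz":0}])

```text
t: 29.25
tcp_pos: [0.4804, -0.3038, 0.0523]
tool_rot: [0.752, 0.66, -0.001, 0.0]
force: [-4.4, -5.0, 0.2]
finger_gap: -0.001
gripper_force: 2.8
```

Emit:
move_arm(targets=[{"dx":0.004,"dy":0.011,"dz":0,"rx":0,"ry":0,"rz":0},{"dx":0.004,"dy":0.011,"dz":0,"rx":0,"ry":0,"rz":0},{"dx":0.004,"dy":0.011,"dz":0,"rx":0,"ry":0,"rz":0},{"dx":0.004,"dy":0.011,"dz":0,"rx":0,"ry":0,"rz":0},{"dx":0.004,"dy":0.011,"dz":0,"rx":0,"ry":0,"rz":0},{"dx":0.004,"dy":0.011,"dz":0,"rx":0,"ry":0,"rz":0},{"dx":0,"dy":0,"dz":0,"rx":0,"ry":0,"rz":0},{"dx":0,"dy":0,"dz":0,"rx":0,"ry":0,"rz":0},{"dx":0,"dy":0,"dz":0,"rx":0,"ry":0,"rz":0},{"dx":0,"dy":0,"dz":0,"rx":0,"ry":0,"rz":0}])

```text
t: 30.5
tcp_pos: [0.4806, -0.3034, 0.0523]
tool_rot: [0.751, 0.66, -0.001, 0.001]
force: [-5.9, -7.0, 0.8]
finger_gap: -0.001
gripper_force: 4.4
```

Emit:
move_arm(targets=[{"dx":0.004,"dy":0.011,"dz":0,"rx":0,"ry":0,"rz":0},{"dx":0.004,"dy":0.011,"dz":0,"rx":0,"ry":0,"rz":0},{"dx":0.004,"dy":0.011,"dz":0,"rx":0,"ry":0,"rz":0},{"dx":0.004,"dy":0.011,"dz":0,"rx":0,"ry":0,"rz":0},{"dx":0.004,"dy":0.011,"dz":0,"rx":0,"ry":0,"rz":0},{"dx":0.004,"dy":0.011,"dz":0,"rx":0,"ry":0,"rz":0},{"dx":0.004,"dy":0.011,"dz":0,"rx":0,"ry":0,"rz":0},{"dx":0,"dy":0,"dz":0,"rx":0,"ry":0,"rz":0},{"dx":0,"dy":0,"dz":0,"rx":0,"ry":0,"rz":0},{"dx":0,"dy":0,"dz":0,"rx":0,"ry":0,"rz":0}])

```text
t: 31.75
tcp_pos: [0.4808, -0.3029, 0.0524]
tool_rot: [0.751, 0.66, -0.002, 0.001]
force: [-8.4, -11.1, -0.3]
finger_gap: -0.001
gripper_force: 6.5
```

Emit:
move_arm(targets=[{"dx":-0.1,"dy":-0.28,"dz":0,"rx":0,"ry":0,"rz":0},{"dx":-0.1,"dy":-0.28,"dz":0,"rx":0,"ry":0,"rz":0},{"dx":-0.1,"dy":-0.28,"dz":0,"rx":0,"ry":0,"rz":0},{"dx":-0.1,"dy":-0.28,"dz":0.5,"rx":0,"ry":0,"rz":0},{"dx":-0.1,"dy":-0.28,"dz":1,"rx":0,"ry":0,"rz":0},{"dx":0,"dy":-0.5,"dz":1,"rx":0,"ry":0,"rz":0},{"dx":0,"dy":-0.5,"dz":1,"rx":0,"ry":0,"rz":0},{"dx":0,"dy":-0.5,"dz":0,"rx":0,"ry":0,"rz":0},{"dx":0,"dy":0,"dz":0,"rx":0,"ry":0,"rz":0},{"dx":0,"dy":0,"dz":0,"rx":0,"ry":0,"rz":0}])

```text
t: 33.0
tcp_pos: [0.4687, -0.3709, 0.1386]
tool_rot: [0.752, 0.659, 0.0, -0.002]
force: [-1.0, 1.1, 0.4]
finger_gap: -0.004
gripper_force: 0.0
```

Run:
```python
from station import sensors,cams
import cv2,pickle
print(sensors.sense()['tcp_pos'],sensors.sense()['force'])
pickle.dump(cams.camera_model("wrist"),open("w6.pkl","wb"))
cv2.imwrite("pics/w6.png",cams.snapshot("wrist")[:,:,::-1])
```

```text
[ 0.468724   -0.37093959  0.13856562] [-0.95406298  1.06779704  0.41242179]
```

View pics/w6.png

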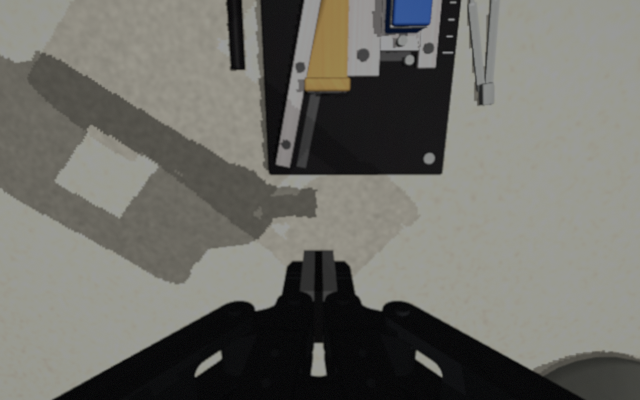

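The chamber end at (400,45) sits flush between the bar and the jaw, and the thumb plate is well in at (328,85). The gripper is clear of everything. I'll check the wedge position with a number and hand in.

Run:
```python
from h import *
import pickle
from station import order
m=pickle.load(open("w6.pkl","rb"))
W=pix2w(m,[(269,174),(441,174)],.030)[:,:2]
a,t,R,r=fit2(np.array([(-92,-125),(40,-125)])/1e3,W)
y=((pix2w(m,[(328,82)],.064)[:,:2]-t)@R*1e3)[0];w=(y[1]+114)/.978
print("thumb",y,"wedge mm",w)
if w>47: print(order.sign_off())
```

```text
thumb [-47.70513637 -60.93559524] wedge mm 54.25808257670281
the job is handed in; nothing more can be done
None
```

The job is handed in, but no verdict came back: the blue chamber is clamped flat over the light window and the wedge is about 54 mm in, jammed with roughly 13 N. I couldn't measure the clamp force on the chamber. The amber chamber, dish and oil bottle were not touched.

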